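# Feel the end float of a grain mill's shaft

## Robot

A 7-joint arm with a two-finger parallel gripper is mounted at the origin on the work surface. World frame = base frame: x ahead of the robot, y to its left, z up, the work surface at z = 0. Lengths are in mm, angles in degrees, forces in N, time in s.
With the tool pointing down it reaches from about 425 to 800 mm from the base axis. Payload 8.3 kg.
Tool frame: the origin (TCP) lies midway between the tips of the shut fingers; the grasp point (between the pads) lies arm.hold_point_z behind it (arm.hold_point_z is the distance from the TCP to the grasp point, in mm); z points along the fingers, y is the direction in which the jaws open and shut (so a half turn about z gives the same grasp; the last joint's range is limited). The gripper opens to 85 mm and grips with 20 to 120 N. Pads are 22 mm wide; open, the fingers measure 114 mm over their backs; the gripper's body (76 mm by 85 mm) begins 54 mm behind the grasp point. The pads swing forward as they close: fully open they stand 13 mm farther back than shut.
Start: joints at [-76.484, 21.967, 0.94, 78.501, -0.361, 79.538, -2.664], TCP at [183.931, 597.304, 231.279] pointing down, gripper open.
Joint ranges: [-169.22, 169.22], [-14.56, 117.87], [-87.37, 89.26], [10.42, 133.3], [-82.24, 262.24], [0.94, 117.77], [-172.7, 172.7]. Speed limits (degrees/s): [136.94, 136.94, 172.46, 172.46, 180, 180, 180].

## Interface

Orientations are given as [roll, pitch, yaw] about the fixed x, y, z axes, in that order (R = Rz(yaw) Ry(pitch) Rx(roll)).
In Python, from plant import arm, effector, kin, telemetry, imaging, ticket, search_frame gives the robot as it stands. Calls block until the motion is done:
- arm.move_to(position, orientation): joint-space move of the TCP to a pose.
- arm.line_to(position, rot=None, feed=150): straight line of the TCP; rot=None keeps the orientation; feed is the mean speed in mm/s.
- arm.set_joints(angles): joint-space move.
- effector.gripper_open() and effector.grasp(): open the fingers fully, or close them until they stop; the grip force is fixed at half the most.
- arm.pause(seconds).
- kin.ik(position, orientation): joint angles nearest the present ones, or None.
- telemetry.read_state(): the state.
- imaging.camera(name): name is "side" or "top" or "wrist"; returns the picture (420x560x3 uint8, red, green, blue); there is no depth.
- imaging.calibration(name): a dict with "camera_matrix" (3x3 intrinsics, pixels), "rvec" (rotation vector, rad) and "tvec" (3), from world to camera coordinates, as OpenCV has them; the wrist camera has in their place "T_tool_cam" (4x4, takes a point from camera to tool coordinates, whose origin is the TCP and whose axes are the flange's). Camera axes: x right, y down, z forward; pixel columns grow to the right and rows downward; lengths in mm; the calibration is good to about 2 mm. The wrist camera is an equidistant fisheye: a pixel r from the principal point sees the ray r / f radians off the axis. A picture is of the moment at which its call begins: read the wrist's pose just before it. calibration takes no time and is no camera call.
A pose or a line that the arm cannot do raises arm.MotionError and nothing moves.
- ticket.close_job(): hands the job in, once; it reports no verdict.
Trained networks look in the newest picture that a camera, given by its name, has taken for a name from the list of things; names that differ only in an ending like _2 or _b are one class to them, and where a whole thing is asked for, a point or a joint stands for the part that bears it (a point fixed in the world has none). Each returns a list of dicts, best first, with "conf" (0 to 1); they miss things now and then, are a little off and sometimes report something else, mostly with a low value. They report only what shows in the picture. A call takes as long as a camera call.
- search_frame(camera, name): "box" ([left, top, right, bottom] as shares, 0 to 1, of the picture: columns of its width, rows of its height, round what is visible of it).
The state is a dict: "t": time; "joint_positions": joint angles; "qd": joint speeds; "effort": joint torques, N m; "position": TCP position; "tcp_rot": TCP orientation; "wrist_force": force on the tool from outside, world axes, zero at the start; "wrist_torque": the same for the moment, N m; "width": finger opening in mm.
Only numpy, scipy, OpenCV 4.12 (cv2) and the standard library are available. Lean on these libraries where they do the work, as an engineer would, in place of code of your own. Each camera call takes 0.05 s, during which the arm holds its last target. There are 200 camera calls.

## Task

The crank is off the kitchen grain mill so that its shaft can be checked for end float: take the shaft by its knob, first pull it straight out until it comes up against its outer stop, then push it straight in until it comes up against its inner stop, each time bearing on the stop for a moment with about 10 N and never with 15 N or more. Then leave the shaft midway between the two stops, let go of it, and leave the crank, jar, mug and other things on the counter where they are.

Things in the scene. Friction and masses are not known exactly. Their poses are not given: they have to be found in the camera images.
- mill: Cream hand grain mill, fixed to the counter: dark foot 160 (x) x 170 (y) x 22 mm high, round body 96 mm across lying along y, on top an open hopper 116 mm across, 240 mm high, over y -33 to +83 mm. Origin: centre of the foot's underside, on the counter. z is up; the shaft comes out along its -y, axis 105 mm above the counter, through a brass bush whose face is at y -60 mm. Place and yaw vary.
- knob (a point): Centre of the knob on the shaft's outer end, 105 mm above the counter, 136 to 168 mm from the mill's origin along its -y; axes as the mill's (out is -y). A yellow barrel 32 mm across, 40 mm long, between two red rims 42 mm across, 6 mm thick. Best gripped from above, fingers closing square to the shaft. Between knob and mill: 50 to 82 mm of bare steel shaft 16 mm across.
- shaft (a joint): Place of the shaft in its bearing along its axis, m, growing as it is pulled out. It only slides (does not turn), with about 2 N of friction, and stays where left. It runs freely between two hidden stops 10 to 15 mm apart; zero is an arbitrary place between them, not the middle, and how far the stops lie from the mill's body differs every time.
- seat (a joint): Give of the bearing seat that carries both stops, m: 0 at rest, positive when the shaft bears on the outer stop (pulled), negative on the inner stop (pushed). It is sprung, 1 mm for every 10 N along the axis (15 N gives 1.5 mm), and springs back when the load is taken off. The shaft moves with it.
- crank: The mill's crank, taken off and lying on the counter: flat steel arm 130 mm long along its x, with a wooden grip standing 62 mm high at +x. Origin: under the arm's middle. Leave alone.
- flour_cup: Small white bowl, 72 mm across and 50 mm high, by the mill's chute. Origin: centre of its underside. Leave alone.
- wrench: Steel wrench 160 mm long lying along its x, on the counter by the mill's far side. Leave alone.
- grain_jar: Amber glass jar with steel lid, 84 mm across and 120 mm high. Origin: centre of its underside. Leave alone.
- mug: Blue mug, 80 mm across and 90 mm high. Origin: centre of its underside. Leave alone.
- flask: Grey flask, 100 mm across and 210 mm high. Origin: centre of its underside. Leave alone.
- spoon: Wooden spoon 190 mm long lying along its x. Leave alone.

How it is judged (in metres and radians):
On the way, in this order (a step that is already met when the one before it is completed fails the run):
1. the shaft is pulled out and bears on its outer stop with 6 N or more for 0.2 s (value of joint shaft above 0.0065 m and value of joint seat above 0.0006 m), for 0.2 s.
2. the shaft is then pushed in and bears on its inner stop with 6 N or more for 0.2 s (value of joint shaft below -0.0025 m and value of joint seat below -0.0006 m), for 0.2 s.
At the end, for the whole second after the job is handed in: The shaft rests within 1.5 mm of the middle of its travel between the two stops, with no load on the bearing seat (within 0.4 mm of rest), and the fingers are off the mill and its knob (value of joint shaft between 0.0005 and 0.0035 m and value of joint seat between -0.0004 and 0.0004 m and contact force between the fingers and mill below 0.1 N); the robot touches nothing.
It fails at once if a stop is loaded with more than 17 N (the bearing seat gives more than 1.7 mm) (value of joint seat above 0.0017 m or value of joint seat below -0.0017 m).
It fails at once if the crank, bowl, wrench, jar, mug, flask or spoon is moved by more than 25 mm (distance of any of crank, flour_cup, wrench, grain_jar, mug, flask, spoon from where it was at the start of the episode above 0.025 m).
It also fails if it takes over 56 s, if anything falls off the work surface, if the arm or the gripper's body presses on something with over 40 N, if the wrist force passes 120 N, or if a joint passes its speed limit or range.

## Working session

There is one attempt and no reset: what is moved stays moved. The work goes in short steps, each a Python script; the robot and the scene stay as the last script left them, time stands still between calls to the robot, and variables do not carry over. Pictures are saved under pics/ and viewed, about 8 in all and at most 12, crops included, and the job is handed in when it is done.

```bash
ls; mkdir -p pics; python3 - <<'E'
from plant import *
import cv2,numpy as np
ims=[]
for c in("top","side"):
    im=imaging.camera(c); cv2.imwrite(f"pics/{c}0.png",im[...,::-1]); 
    k=imaging.calibration(c);print(c,k)
    for n in("mill","knob","crank","grain_jar","mug","flask","flour_cup"):
        r=search_frame(c,n); print(n,[(round(d["conf"],2),[round(b*s) for b,s in zip(d["box"],(560,420)*2)]) for d in r[:2]])
print(telemetry.read_state(),arm.hold_point_z)
E
```

```text
pics
top {'camera_matrix': array([[419.05652509,   0.        , 283.10371993],
       [  0.        , 419.05652509, 204.68633525],
       [  0.        ,   0.        ,   1.        ]]), 'rvec': array([ 2.10381242, -2.08849843,  0.24337526]), 'tvec': array([  32.74054021,  569.80666171, 1064.90773604])}
mill [(0.86, [245, 162, 349, 244])]
knob [(0.65, [309, 161, 352, 189]), (0.35, [241, 174, 255, 188])]
crank [(0.58, [433, 210, 485, 250]), (0.56, [399, 166, 416, 220])]
grain_jar [(0.87, [109, 160, 153, 197]), (0.49, [245, 163, 351, 244])]
mug [(0.86, [434, 213, 485, 250]), (0.16, [112, 158, 152, 200])]
flask [(0.75, [239, 173, 254, 187]), (0.68, [76, 226, 146, 275])]
flour_cup [(0.69, [110, 159, 152, 196]), (0.62, [268, 245, 297, 267])]
side {'camera_matrix': array([[446.61145817,   0.        , 279.4582163 ],
       [  0.        , 446.61145817, 213.90020058],
       [  0.        ,   0.        ,   1.        ]]), 'rvec': array([ 2.42937196,  0.48194114, -0.14578029]), 'tvec': array([-503.20482548,  -85.37919027, 1541.24293213])}
mill [(0.57, [268, 167, 321, 271])]
knob []
crank [(0.81, [240
[... 179 characters left out ...]
, 'joint_positions': array([-76.48447851,  21.964912  ,   0.93988498,  78.50213249,
        -0.36246267,  79.53785886,  -2.66316618]), 'qd': array([ 0.05777836, -0.0184964 , -0.00846267,  0.03019253,  0.10414363,
        0.03959293, -0.13499614]), 'effort': array([-5.06935976e-04, -6.27278066e+01,  8.42942186e-01, -3.72072172e+01,
        1.67267845e-02,  2.52704907e-03, -1.96910155e-07]), 'position': array([183.91931281, 597.29967494, 231.29492734]), 'tcp_rot': array([-1.79997745e+02, -4.79494155e-03,  1.62883808e+02]), 'wrist_force': array([ 0.46693405, -0.25477142,  0.33070835]), 'wrist_torque': array([-0.06377643, -0.00664854,  0.01436022]), 'width': 85.43354550528454} 18.700000000000003
```

```bash
python3 -c "
import cv2
a=cv2.imread('pics/top0.png')[110:300,60:500];cv2.imwrite('pics/t1.png',cv2.resize(a,(792,342),interpolation=3))
a=cv2.imread('pics/side0.png')[70:390,160:400];cv2.imwrite('pics/s1.png',cv2.resize(a,(450,600),interpolation=3))"
```

```text
(no output)
```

View pics/t1.png

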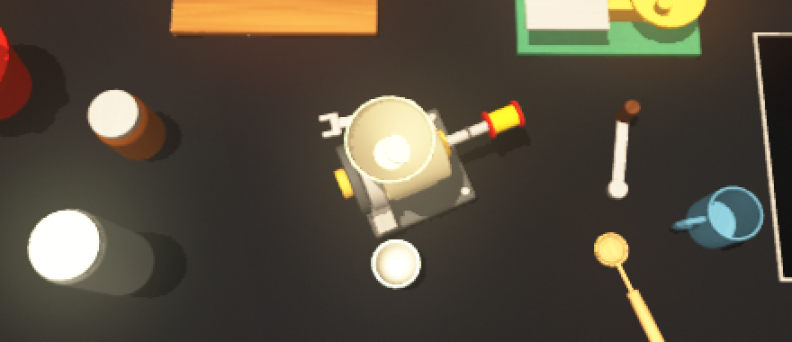

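View pics/s1.png

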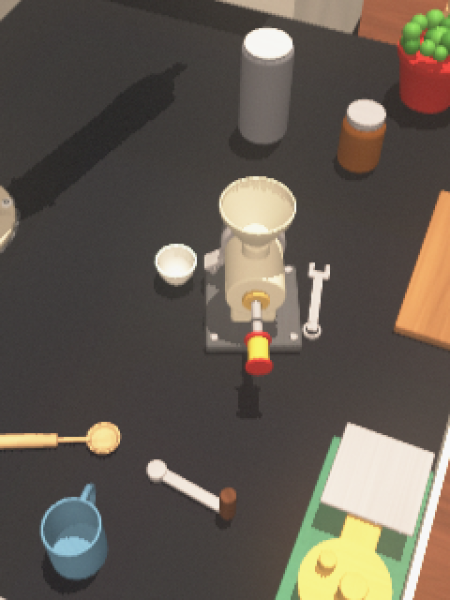

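```bash
cat > h.py <<'E'
from plant import *
import cv2,numpy as np
from scipy.spatial.transform import Rotation as R
def back(c,uv,z):
    k=imaging.calibration(c);K=k["camera_matrix"];M=cv2.Rodrigues(np.array(k["rvec"]))[0];t=np.array(k["tvec"])
    o=-M.T@t; d=M.T@np.linalg.solve(K,[uv[0],uv[1],1]); return o+d*(z-o[2])/d[2]
def masks(im):
    h=cv2.cvtColor(im,cv2.COLOR_RGB2HSV); H,S,V=cv2.split(h)
    return ((H>24)&(H<36)&(S>190)&(V>90)), (((H<6)|(H>174))&(S>170)&(V>70))
E
python3 - <<'E'
from h import *
for c,roi in(("top",(300,150,365,200)),("side",(275,225,325,280))):
    im=cv2.imread(f"pics/{c}0.png")[...,::-1].copy()
    x0,y0,x1,y1=roi
    for nm,m in zip("YR",masks(im[y0:y1,x0:x1])):
        n,l,s,ce=cv2.connectedComponentsWithStats(m.astype(np.uint8))
        for i in range(1,n):
            if s[i,4]>5: uv=ce[i]+[x0,y0]; print(c,nm,s[i,4],uv.round(1),back(c,uv,105).round(1))
for uv in((328.5,180),(310,188),(265,188)): print(uv,back("top",uv,105).round(1))
print(back("top",(280,256),50))
E
```

```text
top Y 147 [339.8 174.9] [ 642.7 -113.1  105. ]
top R 46 [348.  171.9] [ 651.2 -135.   105. ]
top R 44 [331.2 179. ] [631.4 -90.  105. ]
side R 30 [297.  249.1] [628.9 -82.3 105. ]
side R 91 [297.6 265. ] [ 649.1 -131.1  105. ]
(328.5, 180) [628.4 -82.8 105. ]
(310, 188) [606.1 -33.7 105. ]
(265, 188) [605.3  84.8 105. ]
[432.96521743  44.1780286   50.        ]
```

```bash
python3 - <<'E'
from h import *
p=np.array([641.,-112.5]);
for y in(113.7,-66.3): print(y,kin.ik([*p,400],[180,0,y]),kin.ik([*p,200],[180,0,y]),kin.ik([*p,86],[180,0,y]))
s=telemetry.read_state(); P=s["position"]
arm.line_to([P[0],P[1],400],feed=300)
y=113.7
arm.move_to([*p,400],[180,0,y]); 
arm.line_to([*p,215],feed=200)
s=telemetry.read_state(); print(s["t"],s["position"],s["tcp_rot"],s["wrist_force"])
im=imaging.camera("wrist"); cv2.imwrite("pics/w0.png",im[...,::-1]); print(imaging.calibration("wrist"))
np.savez("w0",p=s["position"],r=s["tcp_rot"])
E
```

```text
113.7 [-22.80720117  34.42020251  61.66301808  53.77886505 -31.12213335
 105.72335872  48.42646463] [-28.31427639  35.50730676  56.60925368  78.5368396  -29.37995045
  81.28684669  51.26279979] [-28.29966623  41.6898076   54.98302991  86.3935604  -35.30096222
  70.49331514  55.52731621]
-66.3 [ -26.35291836   40.65552975   77.52703326   53.97327414  -42.41424852
  109.41473234 -125.80060018] [ -35.37963895   47.28759628   77.52807699   78.82589996  -45.85991242
   88.61209411 -118.30955713] [ -36.31529868   56.37917747   77.29931466   86.71359019  -55.26260482
   81.31295995 -112.47497569]
5.55 [ 641.56366697 -112.82380689  216.45427594] [1.79913980e+02 7.29735099e-02 1.13704068e+02] [ 0.19840235 -0.32850556 -0.51472309]
{'camera_matrix': array([[325.1922621 ,   0.        , 281.60616463],
       [  0.        , 325.1922621 , 209.58889688],
       [  0.        ,   0.        ,   1.        ]]), 'T_tool_cam': array([[ 3.86985901e-04, -9.53895085e-01, -3.00139995e-01,
         7.68529318e+01],
       [ 9.99999814e-01,  2.27606119e-04,  5.65980788e-04,
        -2.47792134e-01],
       [-4.71572593e-04, -3.00140158e-01,  9.53894996e-01,
        -1.43108776e+02],
       [ 0.00000000e+00,  0.00000000e+00,  0.00000000e+00,
         1.00000000e+00]])}
```

View pics/w0.png

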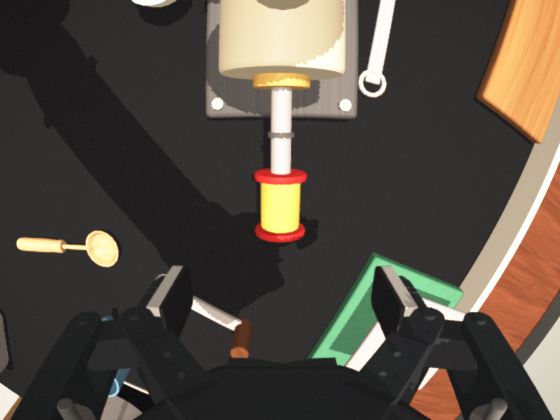

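```bash
cat >> h.py <<'E'
def wback(uv,z,p,r):
    k=imaging.calibration("wrist");K=k["camera_matrix"];T=k["T_tool_cam"]
    d=(np.array(uv)-K[:2,2])/K[0,0];th=np.linalg.norm(d);ray=np.r_[d/th*np.sin(th),np.cos(th)]
    M=R.from_euler("xyz",r,degrees=True).as_matrix()
    o=p+M@T[:3,3];ray=M@T[:3,:3]@ray
    return o+ray*(z-o[2])/ray[2]
E
python3 - <<'E'
from h import *
f=np.load("w0.npz");p,r=f["p"],f["r"]
im=cv2.imread("pics/w0.png")[...,::-1].copy();x0,y0=240,160
pts=[]
for nm,m in zip("YR",masks(im[y0:245,x0:320])):
    n,l,s,ce=cv2.connectedComponentsWithStats(m.astype(np.uint8))
    for i in range(1,n):
        if s[i,4]>20: uv=ce[i]+[x0,y0]; q=wback(uv,105,p,r);print(nm,s[i],uv.round(1),q.round(1))
g=cv2.cvtColor(im,cv2.COLOR_RGB2GRAY)
for row in(95,110,120,145,155,165):
    c=np.where(g[row,262:300]>100)[0]+262; uv=(c.mean(),row);print(row,c.min(),c.max(),wback(uv,105,p,r).round(1))
E
```

```text
R [ 14   8  53  16 555] [279.9 176.5] [630.6 -91.1 105. ]
R [ 15  63  50  20 483] [279.4 234.5] [ 650.2 -136.8  105. ]
95 270 292 [605.5 -31.7 105. ]
110 270 299 [612.7 -41.3 105. ]
120 271 291 [613.3 -49.6 105. ]
145 271 290 [620.9 -67.8 105. ]
155 271 290 [624.1 -75.  105. ]
165 271 290 [627.3 -82.4 105. ]
```

```bash
python3 - <<'E'
from h import *
def st(n):
    s=telemetry.read_state();print(n,round(s["t"],2),s["position"].round(2),s["tcp_rot"].round(2),s["wrist_force"].round(2),round(s["width"],1));return s
q=[640.8,-113.5]
arm.line_to([*q,215],rot=[180,0,113.4],feed=60)
arm.line_to([*q,84],feed=90); arm.pause(.3); st("down")
effector.grasp(); st("grasp"); arm.pause(.4); s=st("settled")
im=imaging.camera("wrist"); cv2.imwrite("pics/w1.png",im[...,::-1])
u=np.array([.396,-.918,0]);p=s["position"].copy()
for k in range(2):
    arm.line_to([*q,84]+u*(k+1)*.5,feed=10); st("step")
E
```

```text
down 7.76 [ 640.87 -113.51   84.19] [179.98   0.   113.4 ] [-0.29  0.22 -0.17] 85.8
grasp 8.3 [ 640.76 -113.52   84.  ] [-180.    -0.   113.4] [-0.23 -0.36  1.16] 30.3
settled 8.7 [ 640.8  -113.52   84.  ] [-180.    -0.   113.4] [-0.44  0.64  0.39] 30.4
step 9.0 [ 640.92 -113.65   83.89] [-1.7999e+02 -3.0000e-02  1.1341e+02] [-0.09  1.66  0.73] 30.4
step 9.25 [ 641.15 -114.26   83.94] [-1.8000e+02 -2.0000e-02  1.1341e+02] [-0.62  2.1   0.21] 30.5
```

View pics/w1.png

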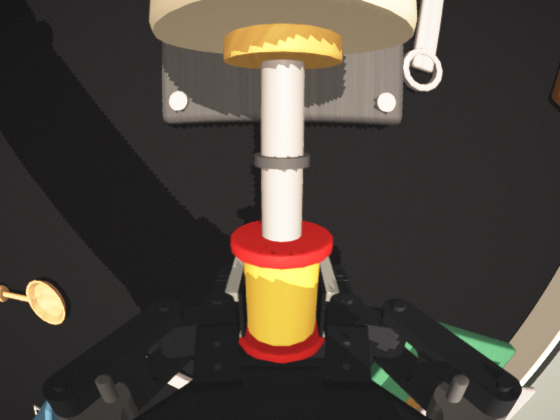

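```bash
cat >> h.py <<'E'
O=np.array([640.8,-113.5,84.]);u=np.array([np.sin(np.radians(23.4)),-np.cos(np.radians(23.4)),0])
def goto(x,feed=10): arm.line_to(O+u*x,feed=feed)
def meas(n=4):
    F=[];X=[]
    for _ in range(n):
        arm.pause(.025);s=telemetry.read_state();F.append(s["wrist_force"]@u);X.append((s["position"]-O)@u)
    return np.mean(F),np.mean(X),s["t"]
def bear(x,sg):
    "step from x in direction sg till the stop is loaded; returns command, force, place"
    log=[]
    for _ in range(60):
        f,X,t=meas(); f*=-sg; log.append((round(x,2),round(X,2),round(f,1)))
        if f>11: break
        x+=sg*(.5 if f<3.8 else .2 if f<8.5 else .1); goto(x)
    print(log[-14:]); arm.pause(.4); f,X,t=meas(8); print("bear",x,f,X,t,telemetry.read_state()["width"]); return x,f,X
E
python3 - <<'E'
from h import *
print(bear(1.0,1))
E
```

```text
[(8.7, np.float64(7.34), np.float64(7.3)), (8.9, np.float64(7.37), np.float64(8.2)), (9.1, np.float64(7.43), np.float64(8.4)), (9.3, np.float64(7.49), np.float64(8.4)), (9.5, np.float64(7.52), np.float64(9.3)), (9.6, np.float64(7.53), np.float64(9.3)), (9.7, np.float64(7.56), np.float64(9.6)), (9.8, np.float64(7.59), np.float64(9.8)), (9.9, np.float64(7.61), np.float64(10.0)), (10.0, np.float64(7.65), np.float64(10.0)), (10.1, np.float64(7.64), np.float64(10.7)), (10.2, np.float64(7.69), np.float64(10.7)), (10.3, np.float64(7.7), np.float64(10.7)), (10.4, np.float64(7.73), np.float64(11.4))]
bear 10.399999999999991 -10.793468090889505 7.7384380403437145 21.15 30.288589201737484
(10.399999999999991, np.float64(-10.793468090889505), np.float64(7.7384380403437145))
```

```bash
sed -i 's/(.5 if f<3.8 else .2 if f<8.5 else .1)/(.6 if f<6 else .35 if f<9.5 else .2)/' h.py
python3 - <<'E'
from h import *
goto(-1.5,12); print(meas())
print(bear(-1.5,-1))
E
```

```text
(np.float64(1.9207267254076417), np.float64(-1.396204989629541), 22.3917)
[(-3.9, np.float64(-3.96), np.float64(2.0)), (-4.5, np.float64(-4.54), np.float64(1.5)), (-5.1, np.float64(-5.15), np.float64(1.3)), (-5.7, np.float64(-5.65), np.float64(2.4)), (-6.3, np.float64(-5.88), np.float64(4.2)), (-6.9, np.float64(-6.04), np.float64(6.2)), (-7.25, np.float64(-6.13), np.float64(6.7)), (-7.6, np.float64(-6.18), np.float64(7.9)), (-7.95, np.float64(-6.26), np.float64(8.5)), (-8.3, np.float64(-6.34), np.float64(9.3)), (-8.65, np.float64(-6.41), np.float64(9.8)), (-8.85, np.float64(-6.46), np.float64(10.1)), (-9.05, np.float64(-6.51), np.float64(10.6)), (-9.25, np.float64(-6.53), np.float64(11.0))]
bear -9.249999999999995 11.018559213944394 -6.552855124991318 29.0417 30.402976252474982
(-9.249999999999995, np.float64(11.018559213944394), np.float64(-6.552855124991318))
```

```bash
python3 - <<'E'
from h import *
goto(-2,12);goto(.59,12); arm.pause(.4); f,X,t=meas(8); print(f,X,t)
if abs(X-.59)>.15: goto(.59+(.59-X)); arm.pause(.3); print(meas(8))
s0=imaging.camera("wrist")
effector.gripper_open(); arm.pause(.3); print(telemetry.read_state()["width"],meas(),telemetry.read_state()["wrist_force"])
s1=imaging.camera("wrist")
for im in(s0,s1):
    m=masks(im[150:270,220:345])[1]; n,l,s,ce=cv2.connectedComponentsWithStats(m.astype(np.uint8)); i=1+s[1:,4].argmax();print(s[i],ce[i]+[220,150])
arm.line_to(O+u*.59+[0,0,130],feed=90); arm.pause(.5)
s=telemetry.read_state();print(s["t"],s["position"],s["wrist_force"])
im=imaging.camera("wrist"); cv2.imwrite("pics/w2.png",im[...,::-1])
m=masks(im[160:245,240:320])[1]; n,l,q,ce=cv2.connectedComponentsWithStats(m.astype(np.uint8))
for i in range(1,n):
    if q[i,4]>20: print(wback(ce[i]+[240,160],105,s["position"],s["tcp_rot"]))
E
```

```text
-0.5133213572241275 0.7226517846587729 30.7583
85.42770617410024 (np.float64(0.1317620648298506), np.float64(0.5777807825932839), 31.7917) [-0.17067924 -0.66189456  0.44753218]
[  10   70  103   49 3312] [281.11865942 246.45078502]
[  10   71  103   48 3343] [281.08106491 246.72539635]
33.9333 [ 641.0402278  -114.05456529  213.98761158] [ 0.31199803  0.30861348 -0.13841338]
[630.8762379 -91.733761  105.       ]
[ 650.43650085 -137.44761596  105.        ]
```

View pics/w2.png

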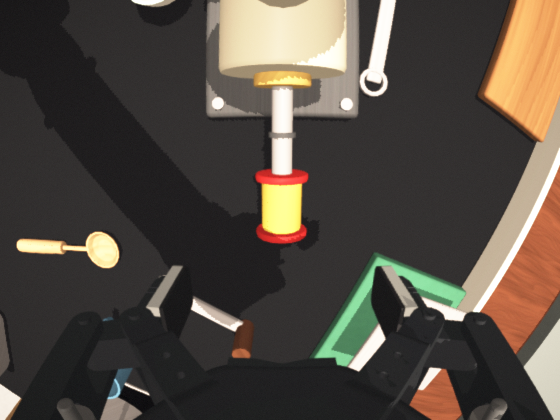

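The knob is clear of the fingers. In the images it sits about 0.7 mm further out than at the start, close to the 0.6 mm I aimed for. Nothing else has moved, so I'm handing the job in.

```bash
python3 -c "
from plant import *
ticket.close_job()"
```

```text
the job is handed in; nothing more can be done
```

The end-float check is done: the shaft was taken to both stops, left at mid-travel and released. The job is handed in at about 34 s of the 56 s allowed.

- **Outer stop:** I gripped the knob from above and pulled until the wrist read about 10.8 N, and held it there. That is roughly 9 N on the stop after the 2 N of friction. The knob was then 7.74 mm out from where I gripped it.
- **Inner stop:** I pushed to about 11.0 N at the wrist, again roughly 9 N on the stop, and held it. The knob was then at −6.55 mm. Taking off the give of the seat, the travel between the stops comes to about 12.5 mm, within the 10–15 mm expected.
- **Mid-travel:** The middle works out at +0.59 mm. The arm read +0.72 mm there just before release, about 0.1 mm off target, and the load left on the seat was negligible.
- **After release:** The wrist images just before and after opening show no significant shift of the knob. After I backed off 130 mm, the image put the knob about 0.7 mm out from its start. Wrist force was about zero, and what the last wrist picture shows of the crank, wrench and spoon looks unmoved. I did not re-image the jar or flask.

No check failed. The arm flexed about 2.7 mm under load, so I took the positions from the measured tool position rather than the commanded one.

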